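# Flag the tired spring mount of the still

## Robot

A 6-joint arm with a two-finger parallel gripper is mounted at the origin on the work surface. World frame = base frame: x ahead of the robot, y to its left, z up, the work surface at z = 0. Lengths are in m, angles in rad, forces in N, time in s.
With the tool pointing down it reaches from about 0.425 to 0.95 m from the base axis. Payload 3.5 kg.
Tool frame: the origin (TCP) lies at the very end of the fingers, on their centre line; the grasp point (between the pads) lies 19 mm behind it (ctrl.grip_point_offset is the distance from the TCP to the grasp point, in m); z points along the fingers, y is the line along which they close (so a half turn about z gives the same grasp; the last joint's range is limited). The gripper opens to 85 mm and grips with 20 to 120 N. Pads are 22 mm wide; open, the fingers measure 114 mm over their backs; the gripper's body (76 mm by 85 mm) begins 54 mm behind the grasp point. The pads swing forward as they close: fully open they stand 13 mm farther back than shut.
Start: joints at [-1.262, 0.286, 1.577, -0, 1.279, -0.15], TCP at [0.299, -0.605, 0.231] pointing down, gripper open.
Joint ranges: [-2.77, 2.77], [-0.9, 2.22], [0.21, 2.48], [-1.53, 4.67], [0.24, 2.81], [-2.84, 2.84]. Speed limits (rad/s): [2.79, 2.79, 3.14, 3.14, 3.14, 3.14].

## Interface

Orientations are given as a unit quaternion [x, y, z, w].
In Python, from plant import telemetry, vision, ctrl gives the robot as it stands.
- The arm moves only by the tool arm_command, never from a script. Its argument "series" is one flat list of numbers, 7 for each row, row after row: the shift along the tool's x, y, z in cm, then the turn, a rotation vector about the tool's x, y, z in degrees, then the closure, from 0 (fully open) to 1 (shut). A call has 1 to 10 rows; each row is the pose to reach, as a shift and turn from the pose commanded when the call began, along the tool's axes at that moment; what a row does not reach only later rows make up. A row lasts 1/12 s, in which the tool goes at most 41.7 mm and 7.16 degrees, less where a joint would pass 70% of its speed; a pose out of reach is approached as far as the arm can. A call with a gripper value outside its range is refused whole. The fingers move at their own pace and stop on an object; "force" is the grip in N (left out, the last holds). Time passes only in rows, so rows that repeat a pose let the fingers close. It gives the time, the measured TCP pose, the force, the opening and the grip force at its end, in the units of the state.
- telemetry.get_state(): the state, without advancing time (a new reading comes with each control period).
- vision.read_camera(name): name is "scene" or "side" or "wrist"; returns a dict with "color" (480x640x3 uint8, blue, green, red), "K" (3x3 intrinsics, pixels), "rvec" (rotation vector, rad) and "tvec" (3), from world to camera coordinates, as OpenCV has them; the wrist camera has in their place "T_tool_cam" (4x4, takes a point from camera to tool coordinates, whose origin is the TCP and whose axes are the flange's). Camera axes: x right, y down, z forward; pixel columns grow to the right and rows downward; lengths in m; the calibration is good to about 2 mm. The wrist camera is an equidistant fisheye: a pixel r from the principal point sees the ray r / f radians off the axis. A picture is of the moment at which its call begins: read the wrist's pose just before it. There is no depth.
- ctrl.sign_off(): hands the job in; it is judged then, once.
The state is a dict: "time": time; "qpos": joint angles; "dq": joint speeds; "joint_efforts": joint torques, N m; "eef_pos": TCP position; "tcp_rot": TCP orientation; "contact_force": force on the tool from outside, world axes, zero at the start; "wrist_torque": the same for the moment, N m; "opening": opening from 0.0 (shut) to 1.0 (fully open); "finger_force": force on a finger pad.
Only numpy, scipy, OpenCV 4.12 (cv2) and the standard library are available. Lean on these libraries where they do the work, as an engineer would, in place of code of your own. Each camera call takes 0.05 s, during which the arm holds its last target. There are 200 camera calls.

## Task

Three spring mounts for the stills' hotplates are bolted side by side on a plate, and one has a tired spring. Going from the robot's left to its right, press each mount's black pad down several millimetres with the fingertips and let it spring back, then push the red tag of the softest one all the way down and leave the other two tags up. Only press and push: pick nothing up, and leave the vials and other things on the bench alone.

Things in the scene. Friction and masses are not known exactly. Their poses are not given: they have to be found in the camera images.
- carrier: aluminium plate 200 x 520 x 6 mm fixed to the bench, on which the three mounts are bolted side by side; origin at the centre of its underside, x across it (away from the robot at yaw 0), y along it
- mount_left: left spring mount as the robot sees it (left is +y), bolted to the carrier plate: white base 156 x 80 x 16 mm with a grey spring cup and a black tag housing (housing top 56 mm above the bench). All three look alike. Origin: on the base's underside, 6 mm above the bench, straight below the pad's centre; x points from the pad towards the tag (away from the robot), z up.
- pad_left (a point): centre of the top of the left mount's pad when it is up (the point stays there): a black rubber disc 56 mm across on a steel disc 60 mm across, on a coil spring, 86 mm above the bench. It goes straight down up to 14 mm and springs back. The springs are linear with a preload under 1 N: at 9 mm the softest takes about 3.5 N, the next about 6.7 N, the firmest about 10 N; which is where changes each time.
- tag_left (a point): centre of the top of the left mount's red tag when it is fully up (the point stays there; the tag may start up to 3 mm lower): its head is 22 mm (mount x) by 32 mm (mount y), 8 mm thick, 78 mm from the pad's centre along the mount's x, top 84 mm above the bench when up and 66 mm when down. It slides straight down 18 mm against about 3 N of friction and stays where it is left.
- mount_middle: middle spring mount as the robot sees it (left is +y), bolted to the carrier plate: white base 156 x 80 x 16 mm with a grey spring cup and a black tag housing (housing top 56 mm above the bench). All three look alike. Origin: on the base's underside, 6 mm above the bench, straight below the pad's centre; x points from the pad towards the tag (away from the robot), z up.
- pad_middle (a point): centre of the top of the middle mount's pad when it is up (the point stays there): a black rubber disc 56 mm across on a steel disc 60 mm across, on a coil spring, 86 mm above the bench. It goes straight down up to 14 mm and springs back. The springs are linear with a preload under 1 N: at 9 mm the softest takes about 3.5 N, the next about 6.7 N, the firmest about 10 N; which is where changes each time.
- tag_middle (a point): centre of the top of the middle mount's red tag when it is fully up (the point stays there; the tag may start up to 3 mm lower): its head is 22 mm (mount x) by 32 mm (mount y), 8 mm thick, 78 mm from the pad's centre along the mount's x, top 84 mm above the bench when up and 66 mm when down. It slides straight down 18 mm against about 3 N of friction and stays where it is left.
- mount_right: right spring mount as the robot sees it (left is +y), bolted to the carrier plate: white base 156 x 80 x 16 mm with a grey spring cup and a black tag housing (housing top 56 mm above the bench). All three look alike. Origin: on the base's underside, 6 mm above the bench, straight below the pad's centre; x points from the pad towards the tag (away from the robot), z up.
- pad_right (a point): centre of the top of the right mount's pad when it is up (the point stays there): a black rubber disc 56 mm across on a steel disc 60 mm across, on a coil spring, 86 mm above the bench. It goes straight down up to 14 mm and springs back. The springs are linear with a preload under 1 N: at 9 mm the softest takes about 3.5 N, the next about 6.7 N, the firmest about 10 N; which is where changes each time.
- tag_right (a point): centre of the top of the right mount's red tag when it is fully up (the point stays there; the tag may start up to 3 mm lower): its head is 22 mm (mount x) by 32 mm (mount y), 8 mm thick, 78 mm from the pad's centre along the mount's x, top 84 mm above the bench when up and 66 mm when down. It slides straight down 18 mm against about 3 N of friction and stays where it is left.
- spad_a (a joint): how far the pad of spring cartridge a is pressed down, m: 0 up, 0.014 bottomed. The cartridges a, b, c (each a pad with its spring and tag) are shuffled between the three mounts, so the letter does not tell the place
- stag_a (a joint): how far the tag of spring cartridge a is pushed down, m: 0 fully up, 0.018 fully down
- spad_b (a joint): how far the pad of spring cartridge b is pressed down, m: 0 up, 0.014 bottomed. The cartridges a, b, c (each a pad with its spring and tag) are shuffled between the three mounts, so the letter does not tell the place
- stag_b (a joint): how far the tag of spring cartridge b is pushed down, m: 0 fully up, 0.018 fully down
- spad_c (a joint): how far the pad of spring cartridge c is pressed down, m: 0 up, 0.014 bottomed. The cartridges a, b, c (each a pad with its spring and tag) are shuffled between the three mounts, so the letter does not tell the place
- stag_c (a joint): how far the tag of spring cartridge c is pushed down, m: 0 fully up, 0.018 fully down
- vial_0: small amber glass vial with black cap, 22 mm across, 48 mm tall, standing loose on the bench, to be left alone; origin at the centre of its underside
- vial_1: another such vial, standing loose on the bench, to be left alone; origin at the centre of its underside
- vial_2: another such vial, standing loose on the bench, to be left alone; origin at the centre of its underside
- cap: loose black screw cap, 34 mm across, 12 mm tall, standing loose on the bench, to be left alone; origin at the centre of its underside
- beaker: glass beaker, 84 mm across, 110 mm tall, standing loose on the bench, to be left alone; origin at the centre of its underside
- amber_bottle: amber bottle with black cap, 56 mm across, 100 mm tall, standing loose on the bench, to be left alone; origin at the centre of its underside
- cork_block: cork block 90 x 50 x 30 mm, standing loose on the bench, to be left alone; origin at the centre of its underside

How it is judged:
On the way, in this order (a step that is already met when the one before it is completed fails the run):
1. the left pad is pressed down by at least 2.5 mm for 0.1 s (horizontal distance between the grasp point and pad_left below 0.085 m and value of joint any of spad_a, spad_b, spad_c above 0.0025 m), for 0.1 s.
2. the middle pad is pressed down by at least 2.5 mm for 0.1 s (horizontal distance between the grasp point and pad_middle below 0.085 m and value of joint any of spad_a, spad_b, spad_c above 0.0025 m), for 0.1 s.
3. the right pad is pressed down by at least 2.5 mm for 0.1 s (horizontal distance between the grasp point and pad_right below 0.085 m and value of joint any of spad_a, spad_b, spad_c above 0.0025 m), for 0.1 s.
4. then the tag of the softest mount is pushed down by at least 15 mm (value of joint stag_b above 0.015 m), for 0.2 s.
At the end, for the whole second after the job is handed in: The softest mount's tag is down by at least 15 of its 18 mm, the other two tags are down by less than 6 mm, all pads have sprung back (within 2 mm), and the bystanders stand within 25 mm of where they started (value of joint stag_b above 0.015 m and value of joint each of stag_a, stag_c below 0.006 m and value of joint each of spad_a, spad_b, spad_c below 0.002 m and distance of each of vial_0, vial_1, vial_2, cap, beaker, amber_bottle, cork_block from where it was at the start of the episode below 0.025 m and angle between each of vial_0, vial_1, vial_2, cap, beaker, amber_bottle, cork_block's own z axis and vertical below 0.2 rad); the robot touches nothing.
It fails at once if a tag of one of the firmer mounts is pushed down by more than 8 mm (value of joint any of stag_a, stag_c above 0.008 m).
It fails at once if a bystander is lifted or moved by more than 25 mm, or knocked over (distance of any of vial_0, vial_1, vial_2, cap, beaker, amber_bottle, cork_block from where it was at the start of the episode above 0.025 m or angle between any of vial_0, vial_1, vial_2, cap, beaker, amber_bottle, cork_block's own z axis and vertical above 0.5 rad).
It also fails if it takes over 51 s, if anything falls off the work surface, if the arm or the gripper's body presses on something with over 40 N, if the wrist force passes 120 N, or if a joint passes its speed limit or range.

## Working session

There is one attempt and no reset: what is moved stays moved. The work goes in short steps, Python scripts to look and compute and a tool call to move; the robot and the scene stay as the last step left them, time stands still between calls to the robot, and variables do not carry over. Pictures are saved under pics/ and viewed, at most 10 in all, crops included, and the job is handed in when it is done.

Besides the shell and the picture viewer there is one more tool, called after "Emit:" by a JSON object that holds its "method" and its "body", one argument or row to a line. arm_command: Moves the arm, as the interface text tells. Its arguments: {"type":"object","properties":{"series":{"type":"array","items":{"type":"number"}},"force":{"type":"number"}},"required":["series"]}

```bash
mkdir -p pics; python3 - <<'E'
from plant import telemetry, vision, ctrl
import cv2,numpy as np,pickle
s=telemetry.get_state();print(s)
d={}
for n in("scene","side"):
    c=vision.read_camera(n);d[n]=c;cv2.imwrite(f"pics/{n}0.png",c["color"])
    R=cv2.Rodrigues(np.array(c["rvec"],float))[0];print(n,-R.T@np.array(c["tvec"]).ravel())
pickle.dump(d,open("d.pkl","wb"))
E
```

```text
{'time': 0.0, 'qpos': array([-1.26203447e+00,  2.87191545e-01,  1.57819682e+00,  5.12401813e-06,
        1.27859208e+00, -1.50017431e-01]), 'dq': array([ 3.05917871e-04, -3.76371730e-04,  2.45848095e-04, -6.63185795e-05,
       -8.41849778e-04, -6.43023657e-04]), 'joint_efforts': array([-7.42110242e-04, -4.05988491e+01, -2.92625141e+01, -1.46410771e-04,
        5.90579904e-03,  1.53183680e-05]), 'eef_pos': array([ 0.29873957, -0.60455297,  0.22991919]), 'tcp_rot': array([ 9.73804835e-01,  2.27382315e-01, -9.22179230e-05, -1.19033203e-03]), 'contact_force': array([-0.0568385 , -0.41499145,  1.11631315]), 'wrist_torque': array([-0.00497619, -0.00201128,  0.03454975]), 'finger_force': 0.0, 'opening': 1.001484020146495}
scene [ 1.35000028 -0.38192577  0.80624294]
side [0.40214134 0.76539603 1.04636117]
```

View pics/scene0.png

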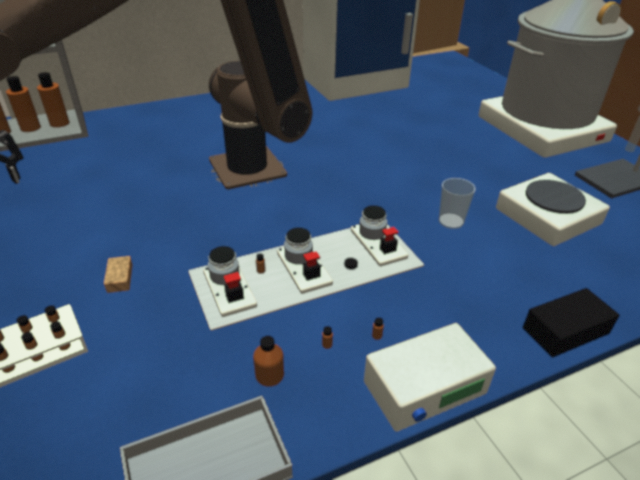

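View pics/side0.png

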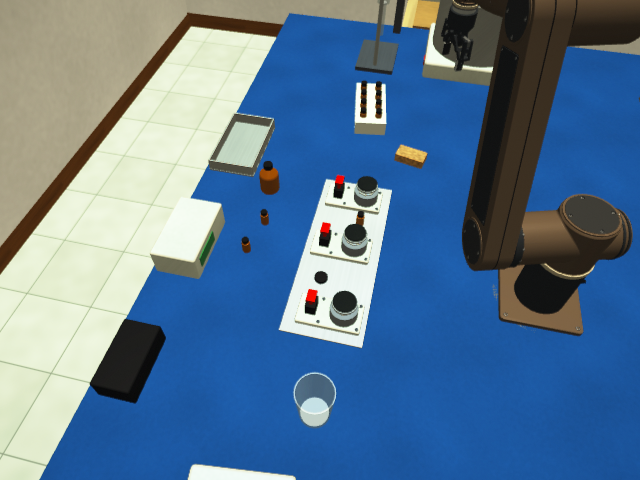

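The scene view shows pads near (222,255), (298,238), (373,215), with a tag beside each. A vial stands on the plate at (261,262) and the cap at (350,263). In the side view the pads are at (367,185), (354,235), (343,300) and the tags at (339,183), (325,230), (311,297).

```bash
cat > h.py <<'E'
import cv2,numpy as np
def ray(c,uv,z):
    R=cv2.Rodrigues(np.array(c["rvec"],float))[0];o=-R.T@np.array(c["tvec"]).ravel()
    d=R.T@np.linalg.inv(c["K"])@np.array([uv[0],uv[1],1.]);return o+d*(z-o[2])/d[2]
E
python3 - <<'E'
import pickle,cv2,numpy as np
from h import ray
d=pickle.load(open("d.pkl","rb"))
for n,roi in(("scene",(200,190,240,125)),("side",(290,165,100,170))):
    c=d[n];im=c["color"].astype(int);x,y,w,h=roi
    m=np.zeros(im.shape[:2],bool);m[y:y+h,x:x+w]=1
    B,G,Rr=im[...,0],im[...,1],im[...,2]
    for nm,mask,z in(("black",m&(im.max(2)<50),.085),("redtop",m&(Rr>100)&(G<60)&(B<60),.082)):
        k,l,s,ce=cv2.connectedComponentsWithStats(mask.astype(np.uint8))
        for i in range(1,k):
            if s[i,4]>25: print(n,nm,s[i],ce[i].round(1),ray(c,ce[i],z).round(4), im[l==i].max(0))
    cv2.imwrite(f"pics/{n}c.png",cv2.resize(c["color"][y:y+h,x:x+w],None,fx=3.3,fy=3.3,interpolation=cv2.INTER_CUBIC))
E
```

```text
scene black [365 207  20  12 195] [374.  212.3] [0.4701 0.1745 0.085 ] [49 49 48]
scene black [288 229  21  14 231] [297.9 235.1] [ 0.4809 -0.0299  0.085 ] [47 49 48]
scene black [381 238  16  15 162] [388.  245.2] [0.5949 0.1407 0.085 ] [45 48 49]
scene black [211 247  23  16 282] [221.6 254.5] [ 0.479  -0.2084  0.085 ] [49 49 45]
scene black [346 259  10   9  78] [350.6 263.2] [0.6165 0.0357 0.085 ] [46 48 47]
scene black [304 263  16  16 182] [311.  270.9] [ 0.6053 -0.052   0.085 ] [43 48 49]
scene black [226 285  17  16 189] [233.8 293. ] [ 0.6049 -0.2196  0.085 ] [45 49 49]
scene redtop [382 228  15   8  76] [389.  231.6] [0.5487 0.1706 0.082 ] [ 58  58 208]
scene redtop [303 252  15   9  96] [310.1 256.3] [ 0.5576 -0.0332  0.082 ] [ 56  59 209]
scene redtop [223 271  17  12 123] [231.2 277.4] [ 0.5552 -0.2104  0.082 ] [ 56  59 208]
side black [358 177  19  14 216] [366.8 183.3] [ 0.4723 -0.2055  0.085 ] [48 46 40]
side black [334 183  10  15  97] [338.3 191.3] [ 0.543  -0.1576  0.085 ] [41 49 44]
side black [358 211   5   7  29] [360.  213.8] [ 0.4718 -0.0902  0.085 ] [36 41 47]
side black [345 224  21  17 276] [354.8 232.1] [ 0.4744 -0.026   0.085 ] [43 49 47]
side black [319 231  11  16 106] [324.3 239.5] [0.5447 0.0152 0.085 ] [37 44 42]
side black [315 272  12  11 111] [320.4 277. ] [0.5298 0.1277 0.085 ] [47 49 45]
side black [333 291  23  21 380] [344.1 301.1] [0.463  0.1799 0.085 ] [43 48 42]
side black [305 297  13  17 120] [310.6 307.2] [0.5335 0.2125 0.085 ] [42 49 49]
side redtop [335 175   9   9  61] [339.3 179.3] [ 0.5496 -0.2064  0.082 ] [ 52  34 248]
side redtop [321 223   9  10  71] [325.1 227.5] [ 0.5516 -0.0262  0.082 ] [ 20  34 249]
side redtop [306 289  11  13 101] [311.1 295.4] [0.54   0.1803 0.082 ] [ 25  37 250]
```

View pics/scenec.png

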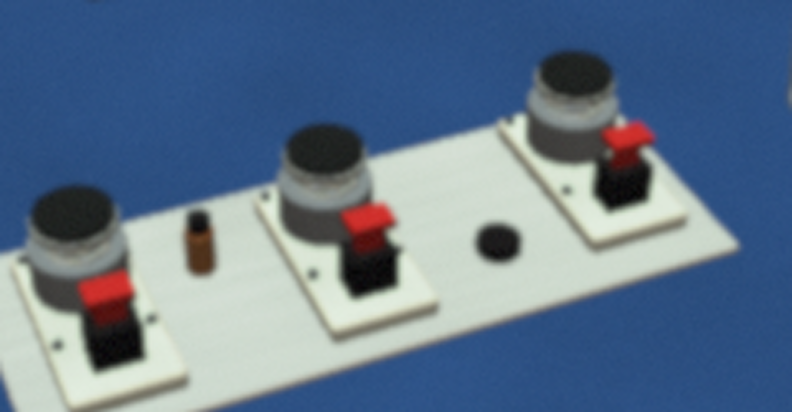

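View pics/sidec.png

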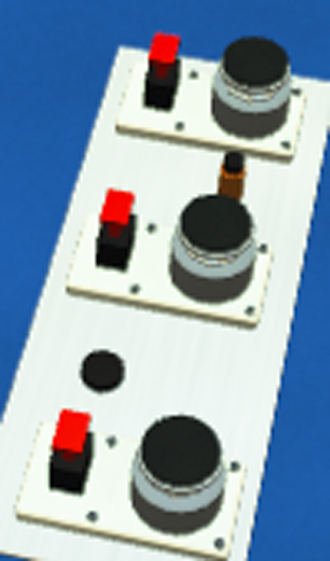

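```bash
cat >> h.py <<'E'
from scipy.spatial.transform import Rotation
def go(*ps):
    from plant import telemetry
    s=telemetry.get_state();R=Rotation.from_quat(s["tcp_rot"]).as_matrix()
    print(round(s["time"],2),"tcp",s["eef_pos"].round(4),"F",s["contact_force"].round(2),"open",round(s["opening"],2))
    for p in ps:print(p,"cm",(100*R.T@(np.array(p)-s["eef_pos"])).round(2))
E
python3 -c "
from h import *
go((.5,-.25,.2),(.4665,.177,.12))"
```

```text
0.1 tcp [ 0.2988 -0.6046  0.2301] F [ 0.42 -0.96  0.27] open 1.0
(0.5, -0.25, 0.2) cm [ 33.74 -22.87   3.07]
(0.4665, 0.177, 0.12) cm [ 49.65 -62.62  11.16]
```

Emit:
{"method": "arm_command", "body": {
  "series": [3.4, -2.3, 0.3, 0, 0, 0, 1, 6.8, -4.6, 0.6, 0, 0, 0, 1, 10.2, -6.9, 0.9, 0, 0, 0, 1, 13.6, -9.2, 1.2, 0, 0, 0, 1, 17, -11.5, 1.5, 0, 0, 0, 1, 20.4, -13.8, 1.8, 0, 0, 0, 1, 23.8, -16.1, 2.1, 0, 0, 0, 1, 27.2, -18.4, 2.4, 0, 0, 0, 1, 30.6, -20.7, 2.7, 0, 0, 0, 1, 33.7, -22.9, 3, 0, 0, 0, 1]
}}

```text
time: 0.93
eef_pos: [0.5002, -0.2482, 0.2008]
tcp_rot: [0.974, 0.228, -0.0, -0.0]
contact_force: [0.7, -0.9, 0.4]
opening: -0.002
finger_force: 0.0
```

Emit:
{"method": "arm_command", "body": {
  "series": [1.6, -3.8, 0.5, 0, 0, 0, 1, 3.2, -7.6, 1.2, 0, 0, 0, 1, 4.8, -11.4, 2, 0, 0, 0, 1, 6.4, -15.2, 2.8, 0, 0, 0, 1, 8, -19, 3.6, 0, 0, 0, 1, 9.6, -22.8, 4.4, 0, 0, 0, 1, 11.2, -26.6, 5.2, 0, 0, 0, 1, 12.8, -30.4, 6, 0, 0, 0, 1, 14.4, -34.2, 7, 0, 0, 0, 1, 15.9, -38, 7.5, 0, 0, 0, 1]
}}

```text
time: 1.77
eef_pos: [0.4728, 0.16, 0.1254]
tcp_rot: [0.974, 0.227, -0.001, -0.0]
contact_force: [0.4, 0.6, -0.4]
opening: -0.003
finger_force: 0.0
```

```bash
python3 -c "
from h import *
go((.4665,.177,.11))"
```

```text
1.77 tcp [0.4728 0.16   0.1254] F [ 0.42  0.64 -0.42] open -0.0
(0.4665, 0.177, 0.11) cm [ 0.19 -1.81  1.54]
```

Emit:
{"method": "arm_command", "body": {
  "series": [0.1, -0.9, 0.8, 0, 0, 0, 1, 0.2, -1.8, 1.5, 0, 0, 0, 1, 0.2, -1.8, 1.5, 0, 0, 0, 1, 0.2, -1.8, 1.5, 0, 0, 0, 1]
}}

```text
time: 2.1
eef_pos: [0.4674, 0.1746, 0.1109]
tcp_rot: [0.974, 0.227, -0.001, 0.0]
contact_force: [0.2, 0.3, 0.0]
opening: 0.004
finger_force: 0.0
```

```bash
python3 - <<'E'
from h import *
from plant import vision
go((.4665,.177,.077))
for n in("scene","side"):
    c=vision.read_camera(n)["color"]
    x,y,w,h=(330,130,120,150) if n=="scene" else (270,210,150,150)
    a=cv2.resize(c[y:y+h,x:x+w],(400,int(400*h/w)))[:400]
    cv2.imwrite(f"pics/{n}1.png",a)
a,b=[cv2.imread(f"pics/{n}1.png") for n in("scene","side")]
k=min(len(a),len(b));cv2.imwrite("pics/l1.png",np.hstack([a[:k],b[:k]]))
E
```

```text
2.1 tcp [0.4674 0.1746 0.1109] F [0.15 0.29 0.03] open 0.0
(0.4665, 0.177, 0.077) cm [ 0.03 -0.26  3.39]
```

View pics/l1.png

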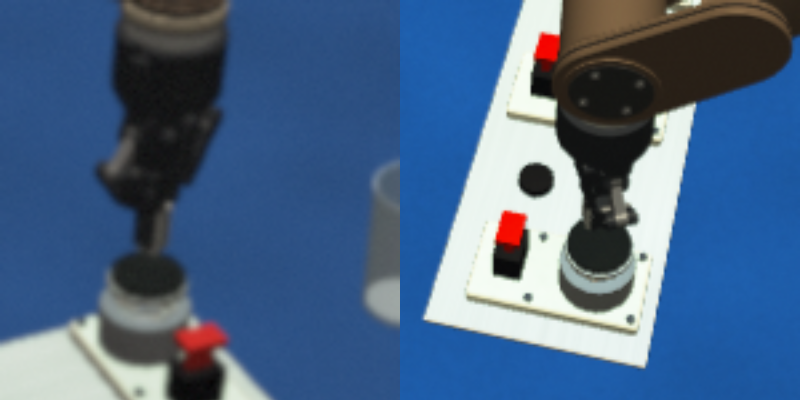

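The shut fingertips hover over the left pad: the tip is at about (150,250) in the left crop, with the pad at (148,275). Now I'll press.

Emit:
{"method": "arm_command", "body": {
  "series": [0, -0.2, 1, 0, 0, 0, 1, 0, -0.2, 2, 0, 0, 0, 1, 0, -0.2, 2.6, 0, 0, 0, 1, 0, -0.2, 3, 0, 0, 0, 1, 0, -0.2, 3.3, 0, 0, 0, 1, 0, -0.2, 3.3, 0, 0, 0, 1, 0, -0.2, 3.3, 0, 0, 0, 1, 0, -0.2, 3.3, 0, 0, 0, 1]
}}

```text
time: 2.87
eef_pos: [0.4672, 0.1769, 0.079]
tcp_rot: [0.974, 0.227, -0.0, 0.0]
contact_force: [-1.7, -1.5, 3.6]
opening: 0.001
finger_force: 1.4
```

```bash
python3 -c "
from h import *
go((.4665,.177,.125))"
```

```text
2.87 tcp [0.4672 0.1769 0.079 ] F [-1.71 -1.47  3.61] open 0.0
(0.4665, 0.177, 0.125) cm [-0.06 -0.03 -4.6 ]
```

Emit:
{"method": "arm_command", "body": {
  "series": [0, 0, 0.3, 0, 0, 0, 1, 0, 0, 0.3, 0, 0, 0, 1, 0, 0, 0.3, 0, 0, 0, 1]
}}

```text
time: 3.12
eef_pos: [0.4676, 0.1772, 0.0761]
tcp_rot: [0.974, 0.227, 0.001, 0.0]
contact_force: [-0.3, -0.6, 4.2]
opening: -0.004
finger_force: 2.0
```

```bash
cat > f.py <<'E'
from h import *
from plant import vision,telemetry
F=[]
for i in range(12):
    vision.read_camera("side");s=telemetry.get_state();F.append(np.r_[s["contact_force"],s["eef_pos"][2]])
F=np.array(F);print(F.mean(0).round(3),F.std(0).round(3))
E
python3 f.py
```

```text
[ 0.278 -0.391  3.941  0.076] [0.78  0.531 0.488 0.   ]
```

Left reads 3.9 N at 10 mm, so it looks like the softest. Next is the middle mount.

Emit:
{"method": "arm_command", "body": {
  "series": [0, 0, -1.5, 0, 0, 0, 1, 0, 0, -3, 0, 0, 0, 1, 0, 0, -4.5, 0, 0, 0, 1, -1.4, 3.1, -5, 0, 0, 0, 1, -2.8, 6.3, -5, 0, 0, 0, 1, -4.2, 9.5, -5, 0, 0, 0, 1, -5.6, 12.7, -5, 0, 0, 0, 1, -7, 15.9, -5, 0, 0, 0, 1, -8.2, 18.8, -5, 0, 0, 0, 1, -8.2, 18.8, -4, 0, 0, 0, 1]
}}

```text
time: 4.55
eef_pos: [0.4779, -0.0323, 0.1166]
tcp_rot: [0.974, 0.225, 0.001, 0.001]
contact_force: [0.7, -0.6, 1.3]
opening: -0.0
finger_force: 0.0
```

```bash
python3 f.py; python3 -c "
from h import *
go((.4775,-.028,.077))"
```

```text
[-0.145  0.103  0.067  0.115] [0.329 0.564 0.658 0.001]
5.15 tcp [ 0.477  -0.0274  0.1159] F [-0.11  0.23 -0.21] open -0.0
(0.4775, -0.028, 0.077) cm [0.02 0.08 3.89]
```

Emit:
{"method": "arm_command", "body": {
  "series": [0, 0, 1.2, 0, 0, 0, 1, 0, 0, 2.4, 0, 0, 0, 1, 0, 0, 3, 0, 0, 0, 1, 0, 0, 3.4, 0, 0, 0, 1, 0, 0, 3.7, 0, 0, 0, 1, 0, 0, 3.9, 0, 0, 0, 1, 0, 0, 3.9, 0, 0, 0, 1, 0, 0, 3.9, 0, 0, 0, 1]
}}

```text
time: 5.82
eef_pos: [0.4763, -0.0276, 0.0773]
tcp_rot: [0.974, 0.227, -0.001, -0.001]
contact_force: [-4.0, 1.5, 7.0]
opening: -0.004
finger_force: 3.2
```

```bash
python3 f.py
```

```text
[-4.457  1.646  6.318  0.077] [0.643 0.575 0.479 0.   ]
```

Emit:
{"method": "arm_command", "body": {
  "series": [0, 0, -1.5, 0, 0, 0, 1, 0, 0, -3, 0, 0, 0, 1, 0, 0, -4.5, 0, 0, 0, 1, -1.4, 3, -5, 0, 0, 0, 1, -2.8, 6, -5, 0, 0, 0, 1, -4.2, 9, -5, 0, 0, 0, 1, -5.6, 12, -5, 0, 0, 0, 1, -7, 14, -5, 0, 0, 0, 1, -8.1, 16, -5, 0, 0, 0, 1, -8.1, 16, -4, 0, 0, 0, 1]
}}

```text
time: 7.25
eef_pos: [0.4769, -0.2122, 0.1193]
tcp_rot: [0.974, 0.226, 0.002, 0.003]
contact_force: [0.3, -0.5, 1.2]
opening: -0.001
finger_force: 0.0
```

```bash
python3 f.py; python3 -c "
from h import *
go((.4755,-.207,.077))"
```

```text
[ 0.007  0.259 -0.112  0.116] [0.461 0.512 0.654 0.001]
7.85 tcp [ 0.4753 -0.2069  0.1169] F [-0.02  0.16  0.58] open 0.0
(0.4755, -0.207, 0.077) cm [0.01 0.02 3.99]
```

Emit:
{"method": "arm_command", "body": {
  "series": [0, 0, 1.2, 0, 0, 0, 1, 0, 0, 2.4, 0, 0, 0, 1, 0, 0, 3, 0, 0, 0, 1, 0, 0, 3.4, 0, 0, 0, 1, 0, 0, 3.7, 0, 0, 0, 1, 0, 0, 3.9, 0, 0, 0, 1, 0, 0, 3.9, 0, 0, 0, 1, 0, 0, 3.9, 0, 0, 0, 1]
}}

```text
time: 8.52
eef_pos: [0.4741, -0.2065, 0.078]
tcp_rot: [0.974, 0.227, -0.002, -0.002]
contact_force: [-4.9, 3.1, 9.1]
opening: 0.0
finger_force: 4.4
```

```bash
python3 f.py;python3 -c "
from h import *
go((.4755,-.207,.13),(.5443,.1755,.13),(.5443,.1755,.11))"
```

```text
[-4.733  3.033  8.802  0.078] [0.438 0.74  0.267 0.   ]
9.12 tcp [ 0.4741 -0.2066  0.0781] F [-4.88  3.21  8.72] open -0.0
(0.4755, -0.207, 0.13) cm [ 0.09  0.08 -5.19]
(0.5443, 0.1755, 0.13) cm [ 23.21 -31.16  -5.12]
(0.5443, 0.1755, 0.11) cm [ 23.22 -31.15  -3.12]
```

Readings at 8–10 mm are 3.9, 6.3 and 8.8 N, so left is the softest. I'll go to its tag.

Emit:
{"method": "arm_command", "body": {
  "series": [0, 0, -2, 0, 0, 0, 1, 0, 0, -4, 0, 0, 0, 1, 0.5, -0.7, -6, 0, 0, 0, 1, 2.9, -3.9, -6, 0, 0, 0, 1, 5.2, -7.1, -6, 0, 0, 0, 1, 7.6, -10.3, -6, 0, 0, 0, 1, 10, -13.5, -6, 0, 0, 0, 1, 12.4, -16.7, -6, 0, 0, 0, 1, 14.8, -19.9, -6, 0, 0, 0, 1, 17.2, -23.1, -6, 0, 0, 0, 1]
}}

```text
time: 9.95
eef_pos: [0.5269, 0.078, 0.1372]
tcp_rot: [0.974, 0.227, -0.0, 0.0]
contact_force: [1.0, -1.6, -0.0]
opening: 0.004
finger_force: 0.0
```

Emit:
{"method": "arm_command", "body": {
  "series": [2, -2.7, 0.5, 0, 0, 0, 1, 4, -5.4, 1, 0, 0, 0, 1, 6, -8.1, 1.8, 0, 0, 0, 1, 6, -8.1, 2.5, 0, 0, 0, 1, 6, -8.1, 2.5, 0, 0, 0, 1, 6, -8.1, 2.5, 0, 0, 0, 1]
}}

```text
time: 10.45
eef_pos: [0.5441, 0.175, 0.1115]
tcp_rot: [0.974, 0.228, -0.001, 0.0]
contact_force: [-0.5, 0.0, 0.2]
opening: 0.001
finger_force: 0.0
```

```bash
python3 - <<'E'
from h import *
from plant import vision
go((.5443,.1755,.11),(.5443,.1755,.064))
o=[]
for n in("scene","side"):
    c=vision.read_camera(n)["color"]
    x,y=(320,150) if n=="scene" else (250,220)
    o.append(cv2.resize(c[y:y+130,x:x+130],(400,400)))
cv2.imwrite("pics/t1.png",np.hstack(o))
E
```

```text
10.45 tcp [0.5441 0.175  0.1115] F [-0.49  0.03  0.22] open 0.0
(0.5443, 0.1755, 0.11) cm [ 0.04 -0.04  0.15]
(0.5443, 0.1755, 0.064) cm [ 0.05 -0.04  4.75]
```

View pics/t1.png

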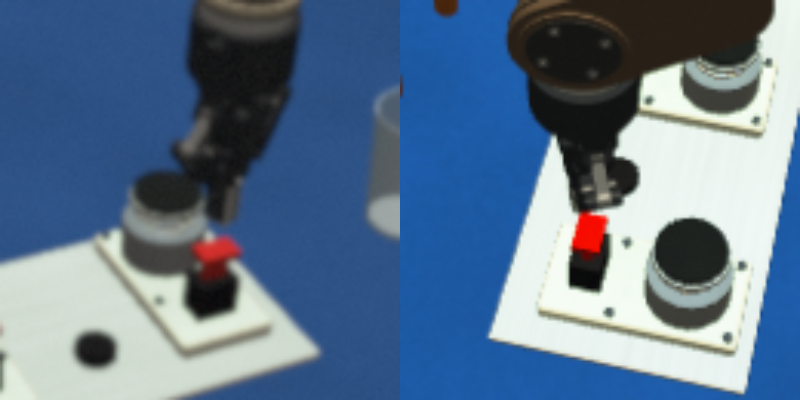

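The fingertips hover over the left tag: the tip is at (225,215) above the tag at (215,245) in the scene crop, and at (588,208) above (590,232) in the side crop. Now I'll push it down.

Emit:
{"method": "arm_command", "body": {
  "series": [0, 0, 1, 0, 0, 0, 1, 0, 0, 2, 0, 0, 0, 1, 0, 0, 2.6, 0, 0, 0, 1, 0, 0, 3.1, 0, 0, 0, 1, 0, 0, 3.6, 0, 0, 0, 1, 0, 0, 4.1, 0, 0, 0, 1, 0, 0, 4.4, 0, 0, 0, 1, 0, 0, 4.6, 0, 0, 0, 1, 0, 0, 4.7, 0, 0, 0, 1, 0, 0, 4.7, 0, 0, 0, 1]
}}

```text
time: 11.38
eef_pos: [0.5451, 0.1753, 0.0661]
tcp_rot: [0.974, 0.227, 0.0, 0.0]
contact_force: [-2.1, -3.0, 4.2]
opening: -0.0
finger_force: 1.8
```

Emit:
{"method": "arm_command", "body": {
  "series": [0, 0, 0, 0, 0, 0, 1, 0, 0, 0, 0, 0, 0, 1, 0, 0, 0, 0, 0, 0, 1]
}}

```text
time: 11.63
eef_pos: [0.5451, 0.1752, 0.0661]
tcp_rot: [0.974, 0.227, 0.0, 0.0]
contact_force: [-1.8, -2.0, 5.0]
opening: -0.002
finger_force: 2.5
```

Emit:
{"method": "arm_command", "body": {
  "series": [0, 0, -1, 0, 0, 0, 1, 0, 0, -3, 0, 0, 0, 1, 0, 0, -6, 0, 0, 0, 1, 0, 0, -9, 0, 0, 0, 1, 0, 0, -12, 0, 0, 0, 1, 0, 0, -12, 0, 0, 0, 1, 0, 0, -12, 0, 0, 0, 1]
}}

```text
time: 12.22
eef_pos: [0.5466, 0.1759, 0.1887]
tcp_rot: [0.974, 0.227, 0.003, -0.0]
contact_force: [0.0, -0.3, -1.3]
opening: -0.001
finger_force: 0.0
```

```bash
python3 - <<'E'
from h import *
from plant import vision
o=[]
for n in("scene","side"):
    c=vision.read_camera(n)["color"]
    x,y=(200,150) if n=="scene" else (220,150)
    o.append(cv2.resize(c[y:y+190,x:x+220],(400,345)))
cv2.imwrite("pics/t2.png",np.hstack(o))
E
```

```text
(no output)
```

View pics/t2.png

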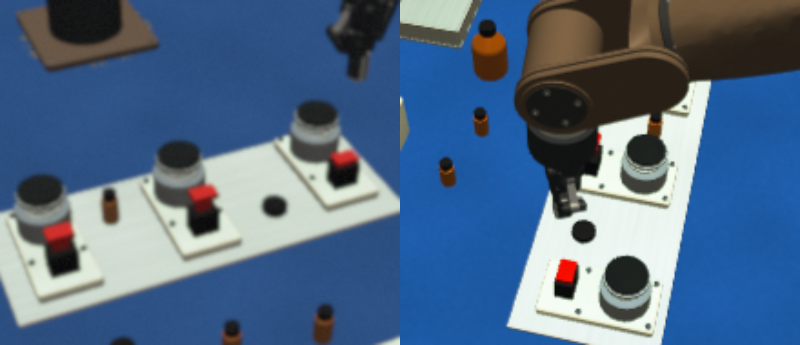

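The left tag at (343,160) is down on its housing. The other two tags, at (203,195) and (60,238), are up, all pads have sprung back, and the vials and cap haven't moved. Handing in.

```bash
python3 -c "
from plant import ctrl
print(ctrl.sign_off())"
```

```text
the job is handed in; nothing more can be done
None
```

I pressed all three pads from left to right; the left mount was the softest (3.9 N against 6.3 and 8.8 N), so I pushed its red tag down, left the other two up, and handed the job in; no verdict came back.

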